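Take a surface temperature on a tilted heatsink

ROBOT

A 6-joint arm with a two-finger parallel gripper is mounted at the origin on a cart in front of the work surface, level with it; the furniture and walls round the work are solid. World frame = base frame: x ahead of the robot, y to its left, z up, the work surface at z = 0. Lengths are in mm, angles in rad, forces in N, time in s.
With the tool pointing down it reaches from about 350 to 775 mm from the base axis. Payload 7.3 kg.
Tool frame: the origin (TCP) lies at the very end of the fingers, on their centre line; the grasp point (between the pads) lies 19 mm behind it; z points along the fingers, y is the line along which they close (so a half turn about z gives the same grasp; the last joint's range is limited). The gripper opens to 92 mm and grips with 3 to 60 N. Pads are 19 mm wide; open, the fingers measure 130 mm over their backs; the gripper's body (75 mm by 190 mm) begins 47 mm behind the grasp point.
Start: joints at [1.016, 0.342, 1.524, -0, 1.275, -0.146], TCP at [208.68, 481.765, 226.741] pointing down, gripper open.
Joint ranges: [-2.53, 2.53], [-0.77, 2.02], [0.04, 2.7], [-1, 4.14], [0.28, 2.66], [-3.11, 3.11]. Speed limits (rad/s): [2.57, 2.57, 3.14, 3.14, 3.14, 3.14].

INTERFACE

Orientations are given as [roll, pitch, yaw] about the fixed x, y, z axes, in that order (R = Rz(yaw) Ry(pitch) Rx(roll)).
In Python, from plant import bot gives the robot as it stands.
- The arm moves only by the tool jog_arm, never from a script. Its argument "targets" is a list of rows, each an object with "xyz": the shift along the tool's x, y, z as a fraction of full scale, a list of three; "spin": the turn about the tool's z as a fraction of full scale. In form: [{"xyz": [x, y, z], "spin": spin}, ...]. A call has exactly 10 rows; each row shifts and turns the commanded pose from where the row before left it, along the tool's axes as they then stand; what a row does not reach is not made up. Full scale, the value 1, is 80 mm for a shift and 0.1 rad for a turn. A row lasts 1/8 s, in which the tool goes at most 62.5 mm and 10.7 degrees, less where a joint would pass 70% of its speed; a pose out of reach is approached as far as the arm can. A call with a number of a shift or a turn outside -1 to 1 is refused whole. A call with a gripper value outside its range is refused whole. "gripper" is the opening in per cent of the stroke, from 0 (shut) to 100 (fully open), set as the call begins (left out, the last holds). The fingers move at their own pace and stop on an object; the grip force is fixed at half the most. Time passes only in rows, so rows that do not move let the fingers close, or fill a call up. It gives the time, the measured TCP pose, the force, the opening and the grip force at its end, in the units of the state.
- bot.get_obs(): the state, without advancing time (a new reading comes with each control period).
- bot.capture(name): name is "side" or "top"; returns the picture (400x640x3 uint8, blue, green, red); there is no depth.
- bot.get_calibration(name): a dict with "vfov" (degrees; the focal length in pixels is half the picture's height over the tangent of half this angle, whatever the lens; pixels are square), "cx", "cy" (the principal point, pixels), "eye" and "rotation" of the camera in the world. Camera axes: x right, y down, z forward; pixel columns grow to the right and rows downward; lengths in mm; the calibration is good to about 2 mm. A picture is of the moment at which its call begins. get_calibration takes no time and is no camera call.
- bot.close_job(): hands the job in; it is judged then, once.
The state is a dict: "time": time; "joint_positions": joint angles; "dq": joint speeds; "tau": joint torques, N m; "tool_pos": TCP position; "tcp_rot": TCP orientation; "contact_force": force on the tool from outside, world axes, zero at the start; "moment": the same for the moment, N m; "grip_width": finger opening in mm; "finger_force": force on a finger pad.
Only numpy, scipy, OpenCV 4.12 (cv2) and the standard library are available. Lean on these libraries where they do the work, as an engineer would, in place of code of your own. Each camera call takes 0.05 s, during which the arm holds its last target. There are 200 camera calls.

TASK

Take the orange thermometer from its charging dock, aim it square at the middle of the yellow spot on the tilted dark green-black heatsink, and keep its sprung tip pressed there, steady, with a light push of about 5 N for two seconds. Do not ram the heatsink or shift its setting, and do not knock over the bottle. Then stand the thermometer back upright in its dock and let go.

Things in the scene. Friction and masses are not known exactly. Their poses are not given: they have to be found in the camera images.
- thermo_grip (a point): orange surface thermometer, upright in its dock, 132 mm tall, 180 to 290 g: the middle of its upper handle, on its long axis. z runs up the axis, away from the tip. The handle is a square bar 34 x 34 mm, flats facing x and y, from 54 mm below this point to 26 mm above it: grip two opposite flats from above. The tip's end is 106 mm below this point
- thermo_foot (a point): centre of the underside of the thermometer's round black foot flange (60 mm diameter, 8 mm thick), 92 mm below thermo_grip on the same axis; same axes
- thermo_tip (a point): centre of the flat end of the thermometer's steel tip (18 mm diameter), 14 mm below thermo_foot when the spring is out; same axes. The tip is pushed in along the axis against a spring of 1 N per mm, for 10 mm; then it is solid
- dock_seat (a point): grey round dock, 100 mm diameter, 30 mm high, fixed to the bench: the centre of its top rim, 30 mm above the bench. The flange rests flat on the rim and the tip hangs free in a well of 34 mm diameter and 24 mm depth. z is up
- aim (a point): a point on the centre line of the yellow spot (31 mm diameter) in the middle of the flat dark green-black face of the heatsink; z is that face's outward normal, x runs up the slope. The face lies anywhere from 10 mm behind to 10 mm in front of this point along z (clamped at an unmeasured depth): feel for it. Face 166 mm along x, 94 mm along y
- test_stand: tilting stand fixed to the bench, with the heatsink clamped in it (it holds firm against 20 N). Base plate 130 x 150 mm; two blue cheeks 132 mm over their outsides, 122 mm high, black knobs outside them. Origin on the bench under its centre; tilt axis along its y, 105 mm up; the face leans 0.2 to 0.46 rad from level towards its -x side; nothing on it is higher than 200 mm
- bottle: white solvent bottle with red nozzle, 49 mm diameter, 142 mm tall, a bystander; origin at the centre of its underside. (Elsewhere: a cable hangs from the shelf behind the bench, about 0.63 m ahead of the robot and 0.1 m to its right, from 0.45 m above the bench upwards: keep the wrist on the robot's side of it)

How it is judged:
By the outcome, as a careful person would: the job done as asked, in the order asked, and still so for the second after the job is handed in, with the robot touching nothing.
It also fails if it takes over 59 s, if anything falls off the work surface, if the arm or the gripper's body presses on something with over 40 N, if the wrist force passes 120 N, or if a joint passes its speed limit or range.

## Working session

There is one attempt and no reset: what is moved stays moved. The work goes in short steps, Python scripts to look and compute and a tool call to move; the robot and the scene stay as the last step left them, time stands still between calls to the robot, and variables do not carry over. Pictures are saved under pics/ and viewed, at most 10 in all, crops included, and the job is handed in when it is done.

Besides the shell and the picture viewer there is one more tool, called after ">>>" by a JSON object that holds its "api" and its "payload", one argument or row to a line. jog_arm: Moves the arm, as the interface text tells. Shift numbers are shares of 80 mm and turn numbers shares of 0.1 rad, none past 1 either way. Its arguments: {"type":"object","properties":{"targets":{"type":"array","items":{"type":"object","properties":{"xyz":{"type":"array","items":{"type":"number"}},"spin":{"type":"number"}}}},"gripper":{"type":"number"}},"required":["targets"]}

```bash
mkdir -p pics; ls
python3 - <<'E'
from plant import bot
import cv2
print(bot.get_obs())
for n in("side","top"):
    c=bot.get_calibration(n);print(n,c)
    cv2.imwrite(f"pics/{n}0.png",bot.capture(n))
E
```

```text
pics
{'time': 0.0, 'joint_positions': array([ 1.01598704e+00,  3.42711909e-01,  1.52503356e+00,  1.42071059e-05,
        1.27538572e+00, -1.46001465e-01]), 'dq': array([ 0.00161093, -0.00029421, -0.00153148,  0.00206621, -0.00103178,
        0.00043269]), 'tau': array([-2.13258623e-03, -4.31236410e+01, -2.44220728e+01,  7.18446798e-02,
        5.58802695e-02, -1.16860128e-04]), 'tool_pos': array([208.45335   , 481.39504708, 226.04480144]), 'tcp_rot': array([-3.14007247e+00, -2.37271683e-04,  2.73278050e+00]), 'contact_force': array([-0.4024769 ,  0.17631774, -1.34987556]), 'moment': array([-0.03839657, -0.00104765, -0.0055901 ]), 'finger_force': 0.0, 'grip_width': 92.0006086625937}
side {'vfov': 49.86573212637968, 'cx': 319.740891136234, 'cy': 203.0605348999236, 'eye': array([ 326.48761458, -789.97703629,  893.75124281]), 'rotation': array([-2.31998238, -0.00414173, -0.20976535])}
top {'vfov': 45.89234535628534, 'cx': 323.5574636217451, 'cy': 194.09508274435163, 'eye': array([ 435.84905666,   52.88227156, 1512.78038489]), 'rotation': array([-3.10236538e+00,  1.15876977e-03, -1.56076958e+00])}
```

View pics/side0.png

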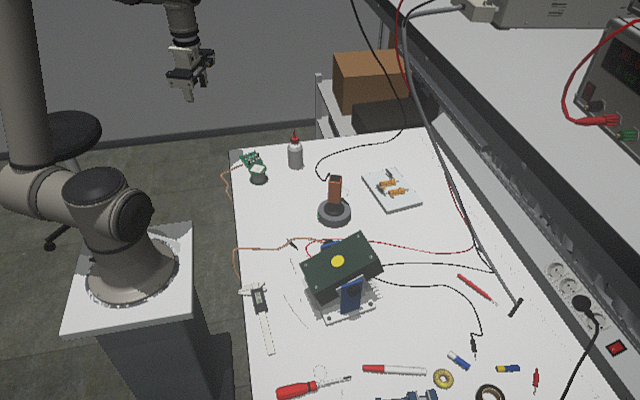

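View pics/top0.png

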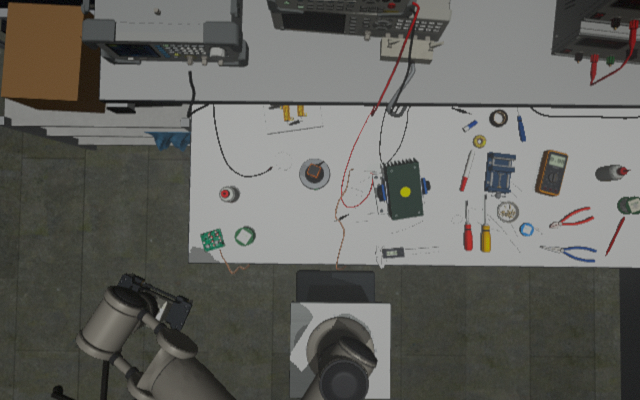

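The side view shows the spot at (337,261), the thermometer at (335,190) in its dock at (334,212), and the bottle at (295,152). The top view shows the spot at (405,192), the dock at (314,173) and the bottle at (229,194). The jog can't tilt the tool, so I plan to pivot the thermometer in the grip against the dock rim.

Run:
```python
import cv2,numpy as np
s=cv2.imread("pics/side0.png");t=cv2.imread("pics/top0.png")
a=cv2.resize(s[165:325,280:400],None,fx=4,fy=3.75,interpolation=cv2.INTER_CUBIC)[:600]
a=cv2.resize(s[165:325,280:400],None,fx=3.75,fy=3.75,interpolation=cv2.INTER_CUBIC)
b=cv2.resize(t[145:235,290:440],None,fx=5,fy=5,interpolation=cv2.INTER_CUBIC)
cv2.imwrite("pics/a.png",a);cv2.imwrite("pics/b.png",b)
```

```text
(no output)
```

View pics/a.png

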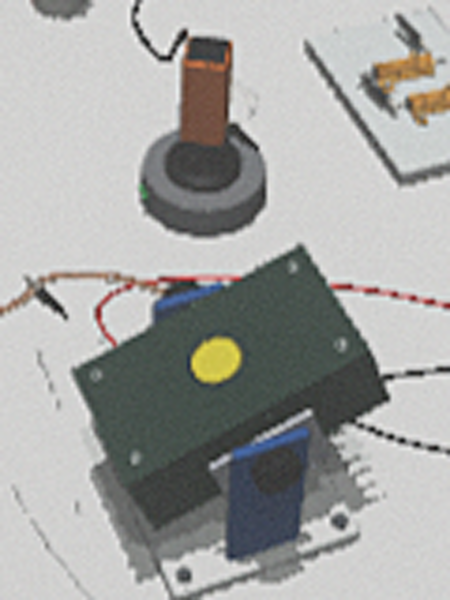

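View pics/b.png

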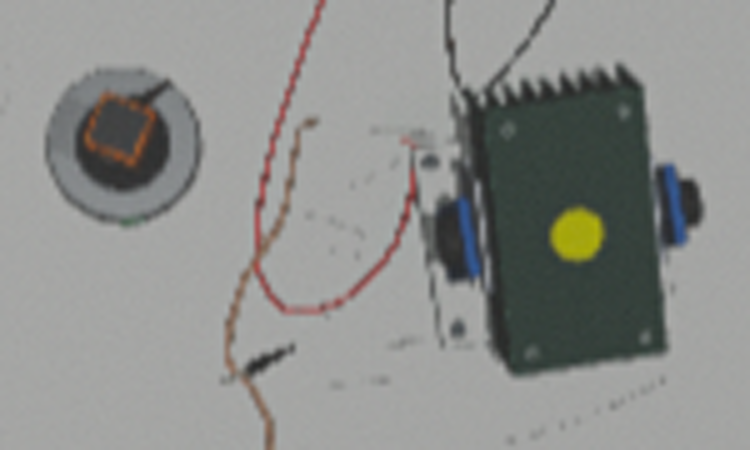

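```bash
cat > h.py <<'E'
import numpy as np, cv2
from scipy.spatial.transform import Rotation as R
from plant import bot
def ray(n,p):
    c=bot.get_calibration(n);f=200/np.tan(np.radians(c['vfov']/2))
    d=np.array([(p[0]-c['cx'])/f,(p[1]-c['cy'])/f,1.])
    d=R.from_euler('xyz',c['rotation']).apply(d);return np.array(c['eye']),d/np.linalg.norm(d)
def tri(ps,pt):
    A=np.zeros((3,3));b=np.zeros(3);rs=[ray('side',ps),ray('top',pt)]
    for e,d in rs:
        M=np.eye(3)-np.outer(d,d);A+=M;b+=M@e
    x=np.linalg.solve(A,b)
    return x,max(np.linalg.norm((np.eye(3)-np.outer(d,d))@(x-e)) for e,d in rs)
def onz(n,p,z):
    e,d=ray(n,p);return e+d*(z-e[2])/d[2]
def cen(img,lo,hi,box):
    x0,y0,x1,y1=box;h=cv2.cvtColor(img[y0:y1,x0:x1],cv2.COLOR_BGR2HSV)
    m=cv2.inRange(h,lo,hi);M=cv2.moments(m,True)
    return np.array([M['m10']/M['m00']+x0,M['m01']/M['m00']+y0]),m
E
cat > m.py <<'E'
from h import *
s=cv2.imread("pics/side0.png");t=cv2.imread("pics/top0.png")
a=lambda x,y:np.array([280+(x+.5)/3.75-.5,165+(y+.5)/3.75-.5])
b=lambda x,y:np.array([290+(x+.5)/5-.5,145+(y+.5)/5-.5])
Y=((22,120,80),(35,255,255))
ps,_=cen(s,*Y,(320,245,355,280));pt,_=cen(t,*Y,(395,180,418,205))
print('spot',ps,pt,tri(ps,pt))
sc=[((293,268),(508,130)),((341,345),(624,112)),((136,457),(645,338)),((96,375),(532,352))]
P=[]
for u,v in sc:
    x,e=tri(a(*u),b(*v));P.append(x);print(x.round(1),round(e,1))
P=np.array(P);ux=(P[0]+P[1]-P[2]-P[3])/2;uy=(P[0]+P[3]-P[1]-P[2])/2
print('len',np.linalg.norm(ux),np.linalg.norm(uy),ux,uy,'center',P.mean(0))
n=np.cross(ux,uy);n/=np.linalg.norm(n);print('n',n,'tilt',np.arccos(n[2]),'lean dir',np.arctan2(n[1],n[0]),'yaw y',np.arctan2(uy[1],uy[0])-np.pi/2)
print('cap',tri(a(208,48),b(120,128)))
for p in[(107,93),(155,107),(133,165),(85,145)]:print(onz('top',b(*p),148))
print('dock rim',onz('top',b(123,142),30), 'bench d', onz('side',a(204,180),30))
O=((3,130,60),(14,255,255));c,m=cen(t,*O,(300,155,330,185));k=cv2.findNonZero(m);r=cv2.minAreaRect(k);print(c,r[0],r[1],r[2])
E
python3 m.py
```

```text
spot [337.12  260.576] [405.08602151 191.46236559] (array([ 499.77805294, -183.67326543,  129.72970518]), np.float64(0.44428097258383575))
[ 559.1 -139.7  151.9] 0.0
[ 570.  -206.4  153. ] 0.1
[ 440.3 -228.   107.4] 0.4
[ 430.1 -161.   105.4] 0.9
len 138.93345915125226 67.71939519134145 [129.30551828  21.46643664  46.06279532] [-10.5745086   66.87168398  -1.50802325] center [ 499.86001714 -183.76553895  129.41582878]
n [-0.33083616 -0.03104597  0.94317739] tilt 0.3387301371088441 lean dir -3.0480257407256377 yaw y 0.15683271078091177
cap (array([558.41132551,  84.51119544, 148.61120184]), np.float64(0.08539659931292544))
[578.65341307  92.29875218 148.        ]
[570.78787284  64.38809566 148.        ]
[536.97389529  76.78064404 148.        ]
[548.30683531 104.70767493 148.        ]
dock rim [560.16017071  85.29463994  30.        ] bench d [555.23505551  69.63509549  30.        ]
[313.76923077 172.73076923] (13.15000057220459, 15.549999237060547) (11.384199142456055, 11.067971229553223) 18.43494987487793
```

>>> {"api": "jog_arm", "payload": {
  "targets": [
    {"xyz": [0, 0, 0], "spin": -1},
    {"xyz": [-0.63, -0.38, 0], "spin": 0},
    {"xyz": [-0.63, -0.38, 0], "spin": 0},
    {"xyz": [-0.63, -0.38, 0], "spin": 0},
    {"xyz": [-0.63, -0.38, 0], "spin": 0},
    {"xyz": [-0.63, -0.38, 0], "spin": 0},
    {"xyz": [-0.63, -0.38, 0], "spin": 0},
    {"xyz": [-0.63, -0.38, 0], "spin": 0},
    {"xyz": [-0.63, -0.38, 0], "spin": 0},
    {"xyz": [-0.63, -0.36, 0], "spin": 0}
  ],
  "gripper": 100
}}

```text
time: 1.35
tool_pos: [559.0, 83.1, 226.4]
tcp_rot: [3.142, -0.001, 2.832]
contact_force: [1.5, 0.7, 0.1]
grip_width: 91.2
finger_force: 0.0
```

Run:
```python
from h import *
o=bot.get_obs();print(o['time'],o['tool_pos'],o['tcp_rot'])
s=bot.capture('side');t=bot.capture('top')
o=bot.get_obs();print(o['time'],o['tool_pos'],o['tcp_rot'],o['contact_force'])
cv2.imwrite("pics/c.png",np.hstack([cv2.resize(s[100:240,270:400],None,fx=3,fy=3),cv2.resize(t[120:220,265:365],(400,420))]))
```

```text
1.35 [559.03185918  83.0614432  226.40644849] [ 3.14156256e+00 -5.97452296e-04  2.83244029e+00]
1.45 [560.92838522  80.32889115 225.63203272] [-3.14034761e+00  7.30033901e-04  2.82767698e+00] [-0.34166821  0.49554927  0.24132734]
```

View pics/c.png

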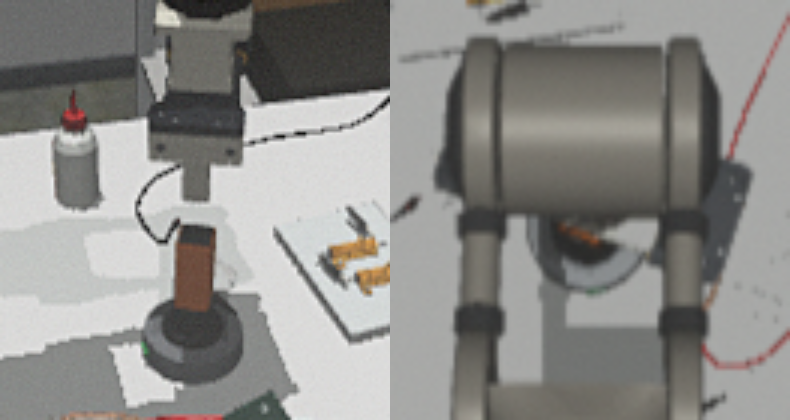

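>>> {"api": "jog_arm", "payload": {
  "targets": [
    {"xyz": [0.045, 0.04, 0], "spin": 0},
    {"xyz": [0, 0, 0.22], "spin": 0},
    {"xyz": [0, 0, 0.22], "spin": 0},
    {"xyz": [0, 0, 0.22], "spin": 0},
    {"xyz": [0, 0, 0.22], "spin": 0},
    {"xyz": [0, 0, 0.22], "spin": 0},
    {"xyz": [0, 0, 0.22], "spin": 0},
    {"xyz": [0, 0, 0.22], "spin": 0},
    {"xyz": [0, 0, 0], "spin": 0},
    {"xyz": [0, 0, 0], "spin": 0}
  ]
}}

```text
time: 2.7
tool_pos: [555.6, 89.9, 104.4]
tcp_rot: [3.141, 0.001, 2.834]
contact_force: [0.7, 0.4, 0.6]
grip_width: 91.5
finger_force: 0.0
```

>>> {"api": "jog_arm", "payload": {
  "targets": [
    {"xyz": [0, 0, 0], "spin": 0},
    {"xyz": [0, 0, 0], "spin": 0},
    {"xyz": [0, 0, 0], "spin": 0},
    {"xyz": [0, 0, 0], "spin": 0},
    {"xyz": [0, 0, 0], "spin": 0},
    {"xyz": [0, 0, 0], "spin": 0},
    {"xyz": [0, 0, 0], "spin": 0},
    {"xyz": [0, 0, 0], "spin": 0},
    {"xyz": [0, 0, 0], "spin": 0},
    {"xyz": [0, 0, 0], "spin": 0}
  ],
  "gripper": 0
}}

```text
time: 3.95
tool_pos: [555.7, 88.9, 103.5]
tcp_rot: [3.142, -0.0, 2.833]
contact_force: [1.1, -0.3, -0.7]
grip_width: 34.6
finger_force: 29.1
```

>>> {"api": "jog_arm", "payload": {
  "targets": [
    {"xyz": [0, -0.04, -0.01], "spin": 0},
    {"xyz": [0, 0, 0.01], "spin": 0},
    {"xyz": [0, 0, 0], "spin": 0},
    {"xyz": [0, 0, 0], "spin": 0},
    {"xyz": [0, 0, 0], "spin": 0},
    {"xyz": [0, 0, 0], "spin": 0},
    {"xyz": [0, 0, 0], "spin": 0},
    {"xyz": [0, 0, 0], "spin": 0},
    {"xyz": [0, 0, 0], "spin": 0},
    {"xyz": [0, 0, 0], "spin": 0}
  ]
}}

```text
time: 5.2
tool_pos: [554.7, 85.9, 103.5]
tcp_rot: [3.142, 0.0, 2.833]
contact_force: [-0.8, -0.3, -1.2]
grip_width: 34.6
finger_force: 29.1
```

>>> {"api": "jog_arm", "payload": {
  "targets": [
    {"xyz": [0, 0, 0], "spin": 0},
    {"xyz": [0, 0, 0], "spin": 0},
    {"xyz": [0, 0, 0], "spin": 0},
    {"xyz": [0, 0, 0], "spin": 0},
    {"xyz": [-0.045, 0, 0], "spin": 0},
    {"xyz": [0, 0, 0], "spin": 0},
    {"xyz": [0, 0, 0], "spin": 0},
    {"xyz": [0, 0, 0], "spin": 0},
    {"xyz": [0, 0, 0], "spin": 0},
    {"xyz": [0, 0, 0], "spin": 0}
  ],
  "gripper": 60
}}

```text
time: 6.45
tool_pos: [558.2, 84.8, 103.5]
tcp_rot: [3.141, 0.0, 2.833]
contact_force: [-0.7, -0.8, 0.5]
grip_width: 55.1
finger_force: 0.0
```

>>> {"api": "jog_arm", "payload": {
  "targets": [
    {"xyz": [0, 0, 0], "spin": 0},
    {"xyz": [0, 0, 0], "spin": 0},
    {"xyz": [0, 0, 0], "spin": 0},
    {"xyz": [0, 0, 0], "spin": 0},
    {"xyz": [0, 0, 0], "spin": 0},
    {"xyz": [0, 0, 0], "spin": 0},
    {"xyz": [0, 0, 0], "spin": 0},
    {"xyz": [0, 0, 0], "spin": 0},
    {"xyz": [0, 0, 0], "spin": 0},
    {"xyz": [0, 0, 0], "spin": 0}
  ],
  "gripper": 0
}}

```text
time: 7.7
tool_pos: [558.1, 84.8, 103.5]
tcp_rot: [3.141, -0.0, 2.833]
contact_force: [0.5, -0.3, 1.2]
grip_width: 34.4
finger_force: 29.1
```

>>> {"api": "jog_arm", "payload": {
  "targets": [
    {"xyz": [0, 0, 0.015], "spin": 0},
    {"xyz": [0.045, 0, -0.013], "spin": 0},
    {"xyz": [0.045, 0, -0.011], "spin": 0},
    {"xyz": [0.045, 0, -0.009], "spin": 0},
    {"xyz": [0.045, 0, -0.008], "spin": 0},
    {"xyz": [0.045, 0, -0.007], "spin": 0},
    {"xyz": [0.045, 0, -0.005], "spin": 0},
    {"xyz": [0.045, 0, -0.003], "spin": 0},
    {"xyz": [0.045, 0, -0.002], "spin": 0},
    {"xyz": [0.045, 0, -0.001], "spin": 0}
  ]
}}

```text
time: 8.95
tool_pos: [529.0, 94.6, 107.9]
tcp_rot: [3.14, 0.005, 2.833]
contact_force: [6.3, -1.1, 0.7]
grip_width: 34.0
finger_force: 30.0
```

Run:
```python
from h import *
s=bot.capture('side')
o=bot.get_obs();print(o['time'],o['tool_pos'],o['tcp_rot'],o['contact_force'],o['moment'])
cv2.imwrite("pics/d_full.png",s);cv2.imwrite("pics/d.png",cv2.resize(s[130:240,280:400],None,fx=5,fy=5,interpolation=cv2.INTER_CUBIC))
```

```text
9.0 [528.55421254  94.74416094 107.96051913] [3.14026357 0.00407215 2.83296935] [ 5.00132817 -0.26167842  1.74837595] [-0.05360192 -1.23623852  0.04014975]
```

View pics/d.png

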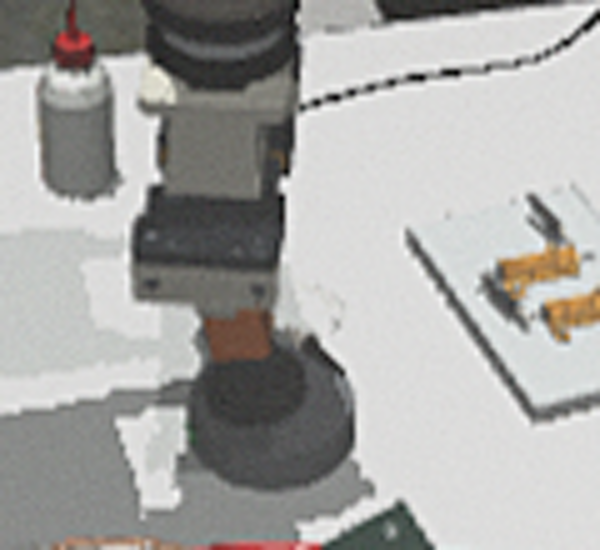

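>>> {"api": "jog_arm", "payload": {
  "targets": [
    {"xyz": [0, 0, -0.15], "spin": 0},
    {"xyz": [0, 0, -0.3], "spin": 0},
    {"xyz": [0, 0, -0.3], "spin": 0},
    {"xyz": [0, 0, -0.3], "spin": 0},
    {"xyz": [0, 0, -0.3], "spin": -0.9},
    {"xyz": [0, 0, -0.3], "spin": -0.95},
    {"xyz": [0, 0, 0], "spin": -0.95},
    {"xyz": [0, 0, 0], "spin": -0.95},
    {"xyz": [0, 0, 0], "spin": -0.95},
    {"xyz": [0, 0, 0], "spin": 0}
  ]
}}

```text
time: 10.25
tool_pos: [526.1, 94.7, 238.5]
tcp_rot: [3.141, -0.003, -2.981]
contact_force: [0.4, -0.9, -2.6]
grip_width: 34.2
finger_force: 30.0
```

Run:
```python
from h import *
s=bot.capture('side')
o=bot.get_obs();print(o['time'],o['tool_pos'],o['tcp_rot'],o['contact_force'],o['moment'])
cv2.imwrite("pics/e_full.png",s);cv2.imwrite("pics/e.png",cv2.resize(s[120:220,280:380],None,fx=6,fy=6,interpolation=cv2.INTER_CUBIC))
```

```text
10.3 [526.33191937  94.64609809 238.59940919] [ 3.14117087e+00 -2.48241306e-03 -2.98227897e+00] [ 0.38320986 -0.61573046 -2.03262674] [ 0.041991    0.06613337 -0.02557919]
```

View pics/e.png

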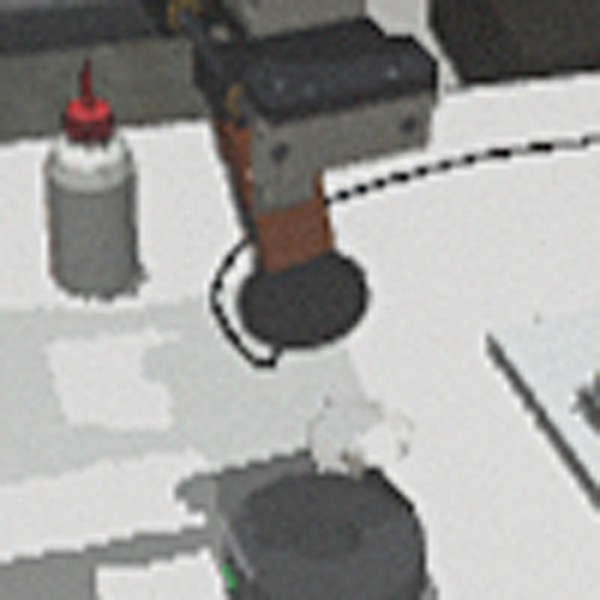

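Run:
```python
from h import *
p=np.array([526.3,94.65,238.6]);r=R.from_euler('xyz',[np.pi,0,-2.982])
tx,ty,tz=r.as_matrix().T
g=p-19*tz
def px(u,v):return ((u+.5)/6-.5+280,(v+.5)/6-.5+120)
def hit(q,off=0):
    e,d=ray('side',q);k=((g+off*ty-e)@ty)/(d@ty);return e+k*d
for uv in[(304,300),(302,300),(304,297)]:
    w=hit(px(*uv))-g;print(w@tx,w@tz,'len',np.hypot(w@tx,w@tz),'ang',np.arctan2(-(w@tx),w@tz))
# edges of near face (offset 17 toward camera)
s=-17*np.sign(ty[1])
for a,b in[((320,180),(335,250)),((257,205),(270,270)),((222,120),(262,265))]:
    A=hit(px(*a),s);B=hit(px(*b),s);w=B-A;print('edge',np.arctan2(-(w@tx),w@tz),(A-g)@tx,(A-g)@tz)
```

```text
-21.702007596217744 90.65920101490724 len 93.22053348038537 ang 0.23495874937304975
-20.721543033894914 90.38167467805079 len 92.72663836953524 ang 0.22537218429811606
-21.663116754405586 88.92590001449139 len 91.52653342557188 ang 0.23895426989861746
edge 0.20351698069021856 -20.377191922030523 12.55336175292325
edge 0.17334085387094136 8.404668531542198 18.151659346276116
edge 0.22702799068007082 24.26107612024995 -29.05961662532116
```

>>> {"api": "jog_arm", "payload": {
  "targets": [
    {"xyz": [0, 0, 0], "spin": 0.95},
    {"xyz": [0, 0, 0], "spin": 0.95},
    {"xyz": [0, 0, 0], "spin": 0.95},
    {"xyz": [0, 0, 0.3], "spin": 0.95},
    {"xyz": [0, 0, 0.3], "spin": 0.9},
    {"xyz": [0, 0, 0.3], "spin": 0},
    {"xyz": [0, 0, 0.3], "spin": 0},
    {"xyz": [0, 0, 0.3], "spin": 0},
    {"xyz": [0, 0, 0.13], "spin": 0},
    {"xyz": [0, 0, 0], "spin": 0}
  ]
}}

```text
time: 11.55
tool_pos: [527.3, 94.6, 109.2]
tcp_rot: [-3.141, -0.0, 2.832]
contact_force: [-2.4, 0.4, 4.2]
grip_width: 33.6
finger_force: 30.0
```

>>> {"api": "jog_arm", "payload": {
  "targets": [
    {"xyz": [0, 0, 0.02], "spin": 0},
    {"xyz": [0, 0, 0], "spin": 0},
    {"xyz": [0.03, 0, 0], "spin": 0},
    {"xyz": [0.03, 0, 0], "spin": 0},
    {"xyz": [0.03, 0, 0], "spin": 0},
    {"xyz": [0.03, 0, 0], "spin": 0},
    {"xyz": [0.02, 0, 0], "spin": 0},
    {"xyz": [0, 0, 0], "spin": 0},
    {"xyz": [0, 0, 0], "spin": 0},
    {"xyz": [0, 0, 0], "spin": 0}
  ]
}}

```text
time: 12.8
tool_pos: [518.0, 98.2, 108.1]
tcp_rot: [3.14, 0.003, 2.833]
contact_force: [2.7, -0.1, 7.4]
grip_width: 34.1
finger_force: 30.0
```

>>> {"api": "jog_arm", "payload": {
  "targets": [
    {"xyz": [0, 0, -0.15], "spin": 0},
    {"xyz": [0, 0, -0.3], "spin": 0},
    {"xyz": [0, 0, -0.3], "spin": 0},
    {"xyz": [0, 0, -0.3], "spin": 0},
    {"xyz": [0, 0, -0.3], "spin": -0.9},
    {"xyz": [0, 0, -0.3], "spin": -0.95},
    {"xyz": [0, 0, 0], "spin": -0.95},
    {"xyz": [0, 0, 0], "spin": -0.95},
    {"xyz": [0, 0, 0], "spin": -0.95},
    {"xyz": [0, 0, 0], "spin": 0}
  ]
}}

```text
time: 14.05
tool_pos: [515.3, 98.2, 238.3]
tcp_rot: [3.141, -0.004, -2.981]
contact_force: [0.8, 0.2, -2.1]
grip_width: 34.0
finger_force: 30.0
```

Run:
```python
from h import *
s=bot.capture('side')
o=bot.get_obs();print(o['time'],o['tool_pos'],o['tcp_rot'],o['contact_force'],o['moment'])
cv2.imwrite("pics/f_full.png",s);cv2.imwrite("pics/f.png",cv2.resize(s[120:220,280:380],None,fx=6,fy=6,interpolation=cv2.INTER_CUBIC))
```

```text
14.1 [515.53790536  98.16593246 238.43458003] [ 3.14091707e+00 -2.92674944e-03 -2.98225815e+00] [-0.32254705  0.02820266 -2.21871984] [0.06358229 0.079869   0.03585685]
```

View pics/f.png

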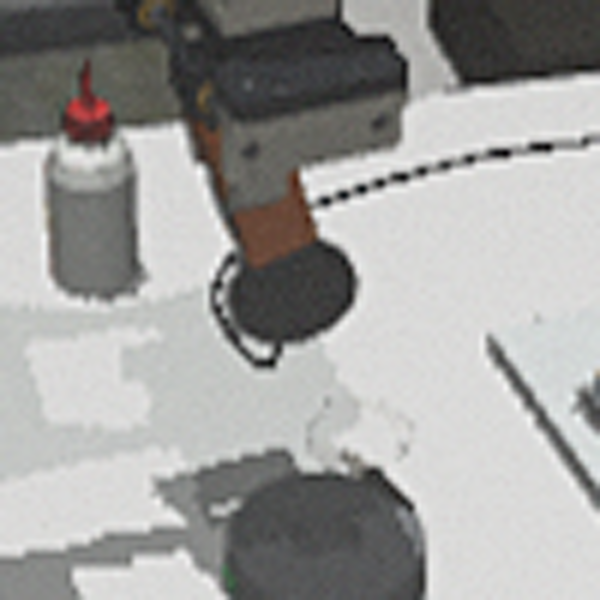

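Run:
```python
from h import *
p=np.array([515.4,98.2,238.4]);r=R.from_euler('xyz',[np.pi,0,-2.982])
tx,ty,tz=r.as_matrix().T
g=p-19*tz
def px(u,v):return ((u+.5)/6-.5+280,(v+.5)/6-.5+120)
def hit(q,off=0):
    e,d=ray('side',q);k=((g+off*ty-e)@ty)/(d@ty);return e+k*d
for uv in[(292.5,290),(292.5,286)]:
    w=hit(px(*uv))-g;print(w@tx,w@tz,'len',np.hypot(w@tx,w@tz),'ang',np.arctan2(-(w@tx),w@tz))
s=-17*np.sign(ty[1])
for a,b in[((297,170),(316,238)),((235,205),(255,268)),((196,130),(240,240))]:
    A=hit(px(*a),s);B=hit(px(*b),s);w=B-A;print('edge',np.arctan2(-(w@tx),w@tz))
# automatic edges: orange mask rows
for f,x0 in(('e',0),('f',0)):
    im=cv2.imread(f'pics/{f}_full.png');h=cv2.cvtColor(im,cv2.COLOR_BGR2HSV)
    m=cv2.inRange(h[140:170,310:345],(0,90,40),(16,255,255))
    for i in range(30):
        k=np.flatnonzero(m[i]);
        if len(k): print(f,i+140,k.min()+310,k.max()+310,end=' | ')
    print()
```

```text
-28.3637073385846 87.597521763759 len 92.07510908568673 ang 0.31314233237296635
-28.31966228181418 85.2958842611497 len 89.87430747242202 ang 0.320565161762283
edge 0.24654714870599675
edge 0.25404242239129105
edge 0.3081122333083031
e 140 318 318 | e 141 316 321 | e 142 317 321 | e 143 317 321 | e 144 317 321 | e 145 317 321 | e 146 318 321 | e 147 320 321 | e 148 320 320 | e 149 320 320 | e 150 320 332 | e 151 320 333 | e 152 321 333 | e 153 321 333 | e 154 321 333 | e 155 325 333 | e 156 323 334 | e 157 323 334 | e 158 323 334 | e 159 323 334 | e 160 323 334 | e 161 324 334 | e 162 324 332 | e 163 324 329 | e 164 325 327 | 
f 140 313 313 | f 141 312 314 | f 142 313 316 | f 143 314 316 | f 144 314 316 | f 145 315 316 | f 146 314 316 | f 147 315 316 | f 148 316 316 | f 149 316 329 | f 150 316 329 | f 151 316 329 | f 152 317 329 | f 153 327 330 | f 154 324 330 | f 155 320 330 | f 156 319 331 | f 157 319 331 | f 158 320 331 | f 159 320 332 | f 160 320 331 | f 161 321 329 | f 162 321 327 | f 163 321 324 | f 164 323 323 |
```

>>> {"api": "jog_arm", "payload": {
  "targets": [
    {"xyz": [0.22, -0.575, -0.012], "spin": 0},
    {"xyz": [0.22, -0.575, -0.012], "spin": 0},
    {"xyz": [0.22, -0.575, -0.012], "spin": 0},
    {"xyz": [0.22, -0.575, -0.012], "spin": 0},
    {"xyz": [0.22, -0.575, -0.012], "spin": 0},
    {"xyz": [0.22, -0.575, -0.012], "spin": 0},
    {"xyz": [0, 0, 0], "spin": 0},
    {"xyz": [0, 0, 0], "spin": 0},
    {"xyz": [0, 0, 0], "spin": 0},
    {"xyz": [0, 0, 0], "spin": 0}
  ]
}}

```text
time: 15.35
tool_pos: [456.9, -190.3, 244.8]
tcp_rot: [3.141, 0.0, -2.979]
contact_force: [0.5, 0.7, -2.5]
grip_width: 34.1
finger_force: 30.0
```

Run:
```python
from h import *
s=bot.capture('side')
o=bot.get_obs();print(o['time'],o['tool_pos'],o['tcp_rot'],o['contact_force'],o['moment'])
cv2.imwrite("pics/g_full.png",s);cv2.imwrite("pics/g.png",cv2.resize(s[190:300,280:400],None,fx=5,fy=5,interpolation=cv2.INTER_CUBIC))
```

```text
15.4 [ 456.89581413 -190.4558451   244.83155814] [ 3.14142418e+00  2.33271055e-05 -2.97904044e+00] [ 0.06623917  0.84790627 -2.30500753] [0.01569446 0.09108163 0.02393649]
```

View pics/g.png

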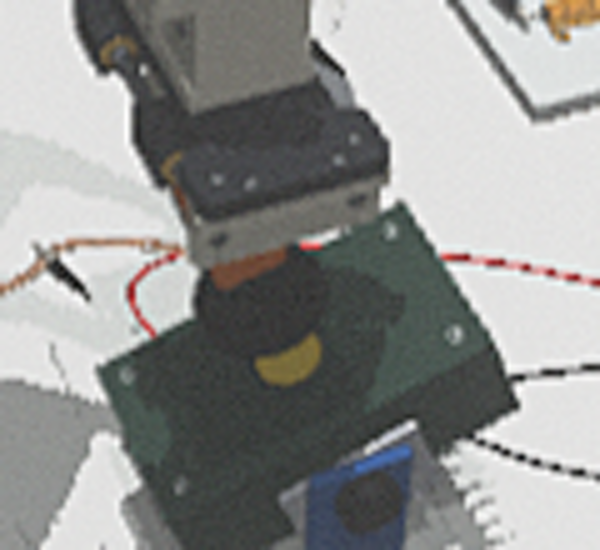

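```bash
cat >> h.py <<'E'
def proj(n,X):
    c=bot.get_calibration(n);f=200/np.tan(np.radians(c['vfov']/2))
    v=R.from_euler('xyz',c['rotation']).inv().apply(np.asarray(X)-c['eye'])
    return np.array([c['cx']+f*v[...,0]/v[...,2],c['cy']+f*v[...,1]/v[...,2]]).T
E
python3 - <<'E'
from h import *
def sil(g,yaw,th,L=92):
    tx,ty,tz=R.from_euler('xyz',[np.pi,0,yaw]).as_matrix().T
    a=-(tz*np.cos(th)-tx*np.sin(th)); f=g-L*a
    u=np.cross(ty,a);ph=np.linspace(0,2*np.pi,180)
    ring=30*(np.outer(np.cos(ph),u)+np.outer(np.sin(ph),ty))
    q=proj('side',np.vstack([f+ring,f+8*a+ring]));return q.min(0),q.max(0)
for nm,t,yaw,org,k in(('e',[526.3,94.65,238.6],-2.982,(280,120),6),('f',[515.4,98.2,238.4],-2.982,(280,120),6),('g',[456.9,-190.4,244.8],-2.979,(280,190),5)):
  for th in(.22,.25,.28,.31,.34,.37):
    lo,hi=sil(np.array(t)+[0,0,19],yaw,th);F=lambda q:((q-org+.5)*k).round(0)
    print(nm,th,F(lo),F(hi))
E
```

```text
e 0.22 [232. 241.] [367. 347.]
e 0.25 [238. 238.] [372. 345.]
e 0.28 [243. 235.] [377. 344.]
e 0.31 [249. 232.] [382. 342.]
e 0.34 [254. 228.] [387. 340.]
e 0.37 [260. 225.] [392. 337.]
f 0.22 [207. 240.] [341. 346.]
f 0.25 [213. 237.] [347. 344.]
f 0.28 [218. 234.] [352. 342.]
f 0.31 [224. 230.] [357. 340.]
f 0.34 [229. 227.] [362. 338.]
f 0.37 [235. 223.] [367. 336.]
g 0.22 [173. 239.] [311. 362.]
g 0.25 [178. 236.] [316. 360.]
g 0.28 [184. 233.] [321. 358.]
g 0.31 [189. 230.] [326. 356.]
g 0.34 [195. 227.] [332. 353.]
g 0.37 [201. 223.] [337. 351.]
```

>>> {"api": "jog_arm", "payload": {
  "targets": [
    {"xyz": [0.028, 0, 0.01], "spin": 0},
    {"xyz": [-0.0165, 0, 0.047], "spin": 0},
    {"xyz": [-0.0165, 0, 0.047], "spin": 0},
    {"xyz": [-0.0165, 0, 0.047], "spin": 0},
    {"xyz": [-0.0165, 0, 0.047], "spin": 0},
    {"xyz": [-0.0165, 0, 0.047], "spin": 0},
    {"xyz": [-0.0165, 0, 0.047], "spin": 0},
    {"xyz": [0, 0, 0], "spin": 0},
    {"xyz": [0, 0, 0], "spin": 0},
    {"xyz": [0, 0, 0], "spin": 0}
  ]
}}

```text
time: 16.65
tool_pos: [462.4, -190.5, 221.6]
tcp_rot: [-3.141, 0.0, -2.98]
contact_force: [0.0, 0.2, -2.4]
grip_width: 33.6
finger_force: 30.0
```

```bash
cat > st.py <<'E'
from h import *
F=[];P=[]
for i in range(3):
    s=bot.capture('side');o=bot.get_obs();F.append(o['contact_force']);P.append(o['tool_pos'])
F=np.mean(F,0);p=np.mean(P,0)
a=np.array([-.317,-.051,.947]);n=np.array([-.3274,-.0528,.9434])
tip=p+[0,0,19]-106*a;d=tip-[499.8,-183.7,129.6]
print(o['time'],p,F.round(2),'Fn over -2.2 weight',(F+[0,0,2.2])@n,'tip n',d@n,'up',d@[.931,.15,.33],'lat',d@[-.16,.987,0])
import sys;cv2.imwrite(sys.argv[1],cv2.resize(s[190:300,280:400],None,fx=5,fy=5,interpolation=cv2.INTER_CUBIC))
E
python3 st.py pics/h.png
```

```text
16.8 [ 462.3279484  -190.48093399  221.55432774] [-0.44  0.56 -2.6 ] Fn over -2.2 weight -0.2687804243494077 tip n 11.31358539453746 up -0.3203899800047787 lat -0.7378515916075067
```

View pics/h.png

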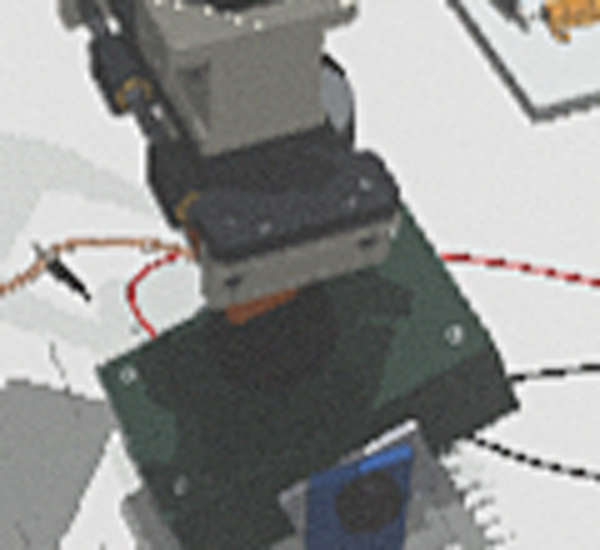

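>>> {"api": "jog_arm", "payload": {
  "targets": [
    {"xyz": [-0.008, 0.009, 0.024], "spin": 0},
    {"xyz": [-0.008, 0, 0.024], "spin": 0},
    {"xyz": [-0.008, 0, 0.024], "spin": 0},
    {"xyz": [-0.008, 0, 0.024], "spin": 0},
    {"xyz": [-0.004, 0, 0.012], "spin": 0},
    {"xyz": [0, 0, 0], "spin": 0},
    {"xyz": [0, 0, 0], "spin": 0},
    {"xyz": [0, 0, 0], "spin": 0},
    {"xyz": [0, 0, 0], "spin": 0},
    {"xyz": [0, 0, 0], "spin": 0}
  ]
}}

```text
time: 18.05
tool_pos: [465.0, -189.3, 212.8]
tcp_rot: [3.142, 0.0, -2.98]
contact_force: [-0.1, 0.3, -1.7]
grip_width: 33.9
finger_force: 30.0
```

```bash
python3 st.py pics/i.png
```

```text
18.2 [ 465.01493218 -189.25448045  212.78911869] [-0.1  -0.06 -1.87] Fn over -2.2 weight 0.3456423478762475 tip n 2.1000119451356403 up -0.5273590449992684 lat 0.042740644427435054
```

>>> {"api": "jog_arm", "payload": {
  "targets": [
    {"xyz": [-0.004, 0, 0.012], "spin": 0},
    {"xyz": [-0.004, 0, 0.012], "spin": 0},
    {"xyz": [-0.004, 0, 0.012], "spin": 0},
    {"xyz": [-0.004, 0, 0.012], "spin": 0},
    {"xyz": [-0.002, 0, 0.006], "spin": 0},
    {"xyz": [0, 0, 0], "spin": 0},
    {"xyz": [0, 0, 0], "spin": 0},
    {"xyz": [0, 0, 0], "spin": 0},
    {"xyz": [0, 0, 0], "spin": 0},
    {"xyz": [0, 0, 0], "spin": 0}
  ]
}}

```text
time: 19.45
tool_pos: [466.4, -189.1, 208.5]
tcp_rot: [3.142, -0.0, -2.98]
contact_force: [-3.7, -0.4, 1.6]
grip_width: 33.8
finger_force: 30.0
```

```bash
python3 st.py pics/j.png
```

```text
19.6 [ 466.41189893 -189.06427661  208.45636206] [-3.23 -0.28  1.41] Fn over -2.2 weight 4.4789316385578255 tip n -2.4549203421153813 up -0.6280621067476554 lat 0.0069571532876032335
```

>>> {"api": "jog_arm", "payload": {
  "targets": [
    {"xyz": [0.0035, 0, 0.007], "spin": 0},
    {"xyz": [0, 0, 0], "spin": 0},
    {"xyz": [0, 0, 0], "spin": 0},
    {"xyz": [0, 0, 0], "spin": 0},
    {"xyz": [0, 0, 0], "spin": 0},
    {"xyz": [0, 0, 0], "spin": 0},
    {"xyz": [0, 0, 0], "spin": 0},
    {"xyz": [0, 0, 0], "spin": 0},
    {"xyz": [0, 0, 0], "spin": 0},
    {"xyz": [0, 0, 0], "spin": 0}
  ]
}}

```text
time: 20.85
tool_pos: [466.3, -189.1, 207.9]
tcp_rot: [3.142, 0.0, -2.98]
contact_force: [-0.2, 0.5, 3.1]
grip_width: 33.9
finger_force: 30.0
```

```bash
python3 st.py pics/k.png
```

```text
21.0 [ 466.2870843  -189.08853059  207.95689192] [-1.12  0.14  3.11] Fn over -2.2 weight 5.3662536692434175 tip n -2.883975551256569 up -0.9127277746099136 lat 0.0029888225506299482
```

>>> {"api": "jog_arm", "payload": {
  "targets": [
    {"xyz": [0, 0, 0], "spin": 0},
    {"xyz": [0, 0, 0], "spin": 0},
    {"xyz": [0, 0, 0], "spin": 0},
    {"xyz": [0, 0, 0], "spin": 0},
    {"xyz": [0, 0, 0], "spin": 0},
    {"xyz": [0, 0, 0], "spin": 0},
    {"xyz": [0, 0, 0], "spin": 0},
    {"xyz": [0, 0, 0], "spin": 0},
    {"xyz": [0, 0, 0], "spin": 0},
    {"xyz": [0, 0, 0], "spin": 0}
  ]
}}

```text
time: 22.25
tool_pos: [466.2, -189.1, 207.9]
tcp_rot: [-3.142, 0.0, -2.98]
contact_force: [-0.7, 0.1, 2.9]
grip_width: 34.2
finger_force: 30.0
```

>>> {"api": "jog_arm", "payload": {
  "targets": [
    {"xyz": [0, 0, 0], "spin": 0},
    {"xyz": [0, 0, 0], "spin": 0},
    {"xyz": [0, 0, 0], "spin": 0},
    {"xyz": [0, 0, 0], "spin": 0},
    {"xyz": [0, 0, 0], "spin": 0},
    {"xyz": [0, 0, 0], "spin": 0},
    {"xyz": [0, 0, 0], "spin": 0},
    {"xyz": [0, 0, 0], "spin": 0},
    {"xyz": [0, 0, 0], "spin": 0},
    {"xyz": [0, 0, 0], "spin": 0}
  ]
}}

```text
time: 23.5
tool_pos: [466.2, -189.1, 207.9]
tcp_rot: [3.142, 0.0, -2.98]
contact_force: [0.9, 0.5, 4.0]
grip_width: 34.3
finger_force: 30.0
```

```bash
python3 st.py pics/l.png
python3 - <<'E'
# where is the spot relative to the flange in top view? print yellow/dark info
from h import *
t=bot.capture('top');cv2.imwrite('pics/top_press.png',t)
s=cv2.imread('pics/side0.png')
E
```

```text
23.65 [ 466.19116157 -189.08873072  207.91608163] [0.2  0.19 2.85] Fn over -2.2 weight 4.692444220209454 tip n -2.8910603057182067 up -1.0155292505095053 lat 0.01813893030873763
```

>>> {"api": "jog_arm", "payload": {
  "targets": [
    {"xyz": [0.017, 0, -0.047], "spin": 0},
    {"xyz": [0.036, 0, -0.106], "spin": 0},
    {"xyz": [0.036, 0, -0.106], "spin": 0},
    {"xyz": [0.036, 0, -0.106], "spin": 0},
    {"xyz": [0.036, 0, -0.106], "spin": 0},
    {"xyz": [-0.27, 0.69, 0.018], "spin": 0},
    {"xyz": [-0.27, 0.69, 0.018], "spin": 0},
    {"xyz": [-0.27, 0.69, 0.018], "spin": 0},
    {"xyz": [-0.27, 0.69, 0.018], "spin": 0},
    {"xyz": [-0.26, 0.69, 0.018], "spin": 0}
  ]
}}

```text
time: 24.95
tool_pos: [515.1, 100.3, 238.8]
tcp_rot: [-3.141, 0.001, -2.98]
contact_force: [1.7, -0.3, -2.0]
grip_width: 33.7
finger_force: 30.0
```

Run:
```python
from h import *
for i in range(5):s=bot.capture('side')
o=bot.get_obs();print(o['time'],o['tool_pos'],o['tcp_rot'],o['contact_force'])
cv2.imwrite('pics/m_full.png',s)
for f in('e','f','m'):
    g=cv2.cvtColor(cv2.imread(f'pics/{f}_full.png'),cv2.COLOR_BGR2GRAY)
    m=cv2.morphologyEx((g<85).astype('u1'),cv2.MORPH_OPEN,np.ones((5,5)))
    n,l,st,c=cv2.connectedComponentsWithStats(m[155:195,300:360])
    print(f,[(st[i].tolist(),c[i].round(2).tolist()) for i in range(1,n) if st[i][4]>40])
```

```text
25.2 [514.72122135  98.26320451 238.4476212 ] [-3.14117954e+00 -4.57061232e-04 -2.97949979e+00] [ 0.22378998 -0.73560211 -2.47839223]
e [([20, 7, 21, 16, 272], [30.17, 14.52])]
f [([19, 6, 20, 16, 264], [28.39, 13.38])]
m [([19, 0, 20, 21, 339], [27.44, 10.59])]
```

>>> {"api": "jog_arm", "payload": {
  "targets": [
    {"xyz": [0, 0, 0], "spin": 0.95},
    {"xyz": [0, 0, 0], "spin": 0.95},
    {"xyz": [0, 0, 0], "spin": 0.95},
    {"xyz": [0, 0, 0.28], "spin": 0.95},
    {"xyz": [0, 0, 0.28], "spin": 0.9},
    {"xyz": [-0.187, 0.01, 0.28], "spin": 0},
    {"xyz": [0, 0, 0.28], "spin": 0},
    {"xyz": [0, 0, 0.24], "spin": 0},
    {"xyz": [0, 0, 0.16], "spin": 0},
    {"xyz": [0, 0, 0.06], "spin": 0}
  ]
}}

```text
time: 26.45
tool_pos: [529.3, 93.7, 111.7]
tcp_rot: [-3.141, -0.001, 2.831]
contact_force: [-0.3, 0.6, -1.9]
grip_width: 33.8
finger_force: 30.0
```

>>> {"api": "jog_arm", "payload": {
  "targets": [
    {"xyz": [0, 0, 0], "spin": 0},
    {"xyz": [0, 0, 0.012], "spin": 0},
    {"xyz": [0, 0, 0.012], "spin": 0},
    {"xyz": [0, 0, 0.012], "spin": 0},
    {"xyz": [0, 0, 0.012], "spin": 0},
    {"xyz": [0, 0, 0], "spin": 0},
    {"xyz": [0, 0, 0], "spin": 0},
    {"xyz": [0, 0, 0], "spin": 0},
    {"xyz": [0, 0, 0], "spin": 0},
    {"xyz": [0, 0, 0], "spin": 0}
  ]
}}

```text
time: 27.7
tool_pos: [529.5, 94.7, 108.2]
tcp_rot: [3.141, 0.0, 2.833]
contact_force: [-0.4, -0.4, -2.3]
grip_width: 33.9
finger_force: 30.0
```

>>> {"api": "jog_arm", "payload": {
  "targets": [
    {"xyz": [0, 0, 0.006], "spin": 0},
    {"xyz": [0, 0, 0.006], "spin": 0},
    {"xyz": [0, 0, 0.006], "spin": 0},
    {"xyz": [0, 0, 0.006], "spin": 0},
    {"xyz": [0, 0, 0.006], "spin": 0},
    {"xyz": [0, 0, 0], "spin": 0},
    {"xyz": [0, 0, 0], "spin": 0},
    {"xyz": [0, 0, 0], "spin": 0},
    {"xyz": [0, 0, 0], "spin": 0},
    {"xyz": [0, 0, 0], "spin": 0}
  ]
}}

```text
time: 28.95
tool_pos: [529.6, 94.7, 107.0]
tcp_rot: [3.141, 0.001, 2.833]
contact_force: [-3.0, -0.9, 8.9]
grip_width: 33.9
finger_force: 30.0
```

>>> {"api": "jog_arm", "payload": {
  "targets": [
    {"xyz": [-0.045, 0, 0.001], "spin": 0},
    {"xyz": [-0.045, 0, 0.002], "spin": 0},
    {"xyz": [-0.045, 0, 0.003], "spin": 0},
    {"xyz": [-0.045, 0, 0.005], "spin": 0},
    {"xyz": [-0.045, 0, 0.007], "spin": 0},
    {"xyz": [-0.045, 0, 0.008], "spin": 0},
    {"xyz": [-0.045, 0, 0.009], "spin": 0},
    {"xyz": [-0.04, 0, 0.01], "spin": 0},
    {"xyz": [-0.035, 0, 0.01], "spin": 0},
    {"xyz": [0, 0, 0], "spin": 0}
  ]
}}

```text
time: 30.2
tool_pos: [558.9, 85.5, 102.2]
tcp_rot: [3.141, -0.0, 2.833]
contact_force: [-3.4, 0.2, 6.7]
grip_width: 34.1
finger_force: 30.0
```

Run:
```python
from h import *
s=bot.capture('side');cv2.imwrite('pics/n_full.png',s)
o=bot.get_obs();print(o['time'],o['tool_pos'],o['tcp_rot'],o['contact_force'],o['moment'])
h=cv2.cvtColor(s,cv2.COLOR_BGR2HSV);m=cv2.inRange(h[165:215,310:360],(0,90,40),(16,255,255))
for i in range(50):
    k=np.flatnonzero(m[i])
    if len(k):print(i+165,k.min()+310,k.max()+310,end=' | ')
g=np.array([558.5,84.8,122])
print(proj('side',np.array([[558.5,84.8,148],[558.5,84.8,70],[558.5,84.8,40]])))
```

```text
30.25 [558.9402999   85.45343778 102.1799861 ] [ 3.14127641e+00 -2.32817941e-04  2.83274236e+00] [-2.55790201  1.41683015  6.04541039] [-0.00146128  0.79736578 -0.03721694]
194 329 329 | 195 329 340 | 196 329 340 | 197 329 340 | 198 329 339 | 199 329 339 | 200 329 339 | 201 329 339 | 202 330 339 | 203 330 339 | [[335.06914605 177.53883524]
 [334.28973386 198.73834583]
 [334.00769207 206.40970118]]
```

>>> {"api": "jog_arm", "payload": {
  "targets": [
    {"xyz": [0, 0, -0.006], "spin": 0},
    {"xyz": [0, 0, 0], "spin": 0},
    {"xyz": [0, 0, 0], "spin": 0},
    {"xyz": [0, 0, 0], "spin": 0},
    {"xyz": [0, 0, 0], "spin": 0},
    {"xyz": [0, 0, 0], "spin": 0},
    {"xyz": [0, 0, 0], "spin": 0},
    {"xyz": [0, 0, 0], "spin": 0},
    {"xyz": [0, 0, 0], "spin": 0},
    {"xyz": [0, 0, 0], "spin": 0}
  ],
  "gripper": 90
}}

```text
time: 31.5
tool_pos: [559.2, 85.2, 101.9]
tcp_rot: [3.142, 0.0, 2.833]
contact_force: [0.6, 0.2, 0.3]
grip_width: 82.4
finger_force: 0.0
```

>>> {"api": "jog_arm", "payload": {
  "targets": [
    {"xyz": [0, 0, -0.1], "spin": 0},
    {"xyz": [0, 0, -0.2], "spin": 0},
    {"xyz": [0, 0, -0.2], "spin": 0},
    {"xyz": [0, 0, -0.3], "spin": 0},
    {"xyz": [0, 0, -0.4], "spin": 0},
    {"xyz": [0, 0, -0.4], "spin": 0},
    {"xyz": [0.5, 0, 0], "spin": 0},
    {"xyz": [0.5, 0, 0], "spin": 0},
    {"xyz": [0.5, 0, 0], "spin": 0},
    {"xyz": [0, 0, 0], "spin": 0}
  ]
}}

```text
time: 32.75
tool_pos: [443.0, 122.4, 231.4]
tcp_rot: [3.141, 0.001, 2.834]
contact_force: [0.4, -0.2, 1.0]
grip_width: 83.0
finger_force: 0.0
```

Run:
```python
from h import *
s=bot.capture('side');cv2.imwrite('pics/o_full.png',s);s0=cv2.imread('pics/side0.png')
o=bot.get_obs();print(o['time'],o['tool_pos'],o['contact_force'],o['grip_width'])
for im in(s0,s):
    h=cv2.cvtColor(im,cv2.COLOR_BGR2HSV);m=cv2.inRange(h[165:215,315:355],(0,90,40),(16,255,255))
    k=[(i+165,np.flatnonzero(m[i]).min()+315,np.flatnonzero(m[i]).max()+315) for i in range(50) if m[i].any()]
    print([tuple(map(int,q)) for q in k[::3]],len(k))
# heatsink & bottle unchanged?
Y=((22,120,60),(35,255,255));print([cen(i,*Y,(320,245,355,280))[0] for i in(s0,s)])
print([np.abs(s0[b].astype(int)-s[b]).mean() for b in(np.s_[235:320,300:385],np.s_[130:170,285:305])])
```

```text
32.8 [444.66964324 122.02669213 231.38615922] [0.82091405 0.02217966 0.23824732] 82.47341371571716
[(175, 330, 330), (178, 329, 341), (181, 329, 341), (184, 329, 339), (187, 329, 340), (190, 329, 339), (193, 329, 340), (196, 329, 340), (199, 329, 339), (202, 329, 338)] 29
[(176, 341, 341), (179, 329, 341), (182, 329, 340), (185, 329, 340), (188, 329, 340), (191, 329, 340), (194, 329, 340), (197, 329, 339), (200, 329, 339), (203, 330, 339)] 28
[array([337.12 , 260.576]), array([337.16535433, 260.57480315])]
[np.float64(4.783344867358708), np.float64(25.13625)]
```

Run:
```python
from h import *
for f in('side0','f_full','n_full','o_full'):
    im=cv2.imread(f'pics/{f}.png');h=cv2.cvtColor(im,cv2.COLOR_BGR2HSV)
    m=cv2.inRange(h[125:150,280:310],(170,120,60),(180,255,255))|cv2.inRange(h[125:150,280:310],(0,120,60),(6,255,255))
    k=cv2.findNonZero(m);print(f,None if k is None else (len(k),k.mean((0,1))))
print(bot.close_job())
```

```text
side0 (32, array([14.03125, 12.625  ]))
f_full (38, array([13.92105263, 13.13157895]))
n_full (38, array([14.26315789, 13.18421053]))
o_full None
the job is handed in; nothing more can be done
None
```

I pressed the thermometer on the yellow spot at roughly 5 N for about 3 s, stood it back upright in its dock and let go. I handed the job in at about 33 s. The tilt was about 0.325 rad against about 0.338 rad for the face. The heatsink looked unmoved. The bottle was still in place just before release; in the last picture its nozzle wasn't visible, probably hidden by the arm.

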